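# Unlatch and open the pottery tool chest

## Robot

A 7-joint arm with a two-finger parallel gripper is mounted at the origin on the work surface. World frame = base frame: x ahead of the robot, y to its left, z up, the work surface at z = 0. Lengths are in m, angles in rad, forces in N, time in s.
With the tool pointing down it reaches from about 0.4 to 0.9 m from the base axis. Payload 5.6 kg.
Tool frame: the origin (TCP) lies on the centre line of the jaws, within the pads' length; the fingertips stand env.tip_extent ahead of it and the grasp point (between the pads) is the TCP (env.tip_extent is the distance from the TCP to the fingertips, in m); y points along the fingers, x is the direction in which the jaws open and shut, and the axes are right-handed (so a half turn about y gives the same grasp; the last joint's range is limited). The gripper opens to 92 mm and grips with 3 to 60 N. Pads are 20 mm wide; open, the fingers measure 128 mm over their backs; the gripper's body (75 mm by 189 mm) begins 69 mm behind the grasp point.
Start: joints at [1.283, 0.468, -0.012, 1.603, 0.006, 1.071, -0.056], TCP at [0.157, -0.631, 0.234] pointing down, gripper open.
Joint ranges: [-2.53, 2.53], [-0.31, 2.02], [-1.57, 1.55], [0.28, 2.44], [-1.29, 4.43], [0.15, 1.84], [-2.92, 2.92]. Speed limits (rad/s): [2.57, 2.57, 3.14, 3.14, 3.14, 3.14, 3.14].

## Interface

Orientations are given as a rotation vector (axis times angle).
In Python, from station import env gives the robot as it stands.
- The arm moves only by the tool send_rows, never from a script. Its argument "motion" is a list of rows, each an object of numbers: "fingers": the opening, from -1 (shut) to 1 (fully open); "tx", "ty", "tz": the shift along the tool's x, y, z in m; "wx", "wy", "wz": the turn, a rotation vector about the tool's x, y, z in degrees. In form: [{"fingers": .., "tx": .., "ty": .., "tz": .., "wx": .., "wy": .., "wz": ..}, ...]. A call has 1 to 12 rows; each row is the pose to reach, as a shift and turn from the pose measured when the call began, along the tool's axes at that moment; what a row does not reach only later rows make up. A row lasts 1/10 s, in which the tool goes at most 50 mm and 8.59 degrees, less where a joint would pass 70% of its speed; a pose out of reach is approached as far as the arm can. A call with a gripper value outside its range is refused whole. The fingers move at their own pace and stop on an object; "force" is the grip in N (left out, the last holds). Time passes only in rows, so rows that repeat a pose let the fingers close. It gives the time, the measured TCP pose, the force and the opening at its end, in the units of the state.
- env.observe(): the state, without advancing time (a new reading comes with each control period).
- env.snapshot(name): name is "scene" or "side" or "wrist"; returns a dict with "color" (480x640x3 uint8, blue, green, red), "depth" (480x640 float32, m along the optical axis (not along the pixel's ray), 0 where there is no reading), "vertical_fov" (degrees; the focal length in pixels is half the picture's height over the tangent of half this angle, whatever the lens; pixels are square), "cx", "cy" (the principal point, pixels), "view" (4x4, takes a point from world to camera coordinates); the wrist camera has in their place "tool_from_camera" (4x4, takes a point from camera to tool coordinates, whose origin is the TCP and whose axes are the tool frame's). Camera axes: x right, y down, z forward; pixel columns grow to the right and rows downward; lengths in m; the calibration is good to about 2 mm. A picture is of the moment at which its call begins: read the wrist's pose just before it.
- env.job_done(): hands the job in, once; it reports no verdict.
The state is a dict: "clock": time; "joint_positions": joint angles; "qvel": joint speeds; "tau": joint torques, N m; "ee_pos": TCP position; "ee_rot": TCP orientation; "contact_force": force on the tool from outside, world axes, zero at the start; "moment": the same for the moment, N m; "finger_gap": finger opening in m.
Only numpy, scipy, OpenCV 4.12 (cv2) and the standard library are available. Lean on these libraries where they do the work, as an engineer would, in place of code of your own. Each camera call takes 0.05 s, during which the arm holds its last target. There are 200 camera calls.

## Task

Open the red tool chest on the pottery bench: pull its yellow recessed paddle out to trip the latch and, still holding it, raise the lid about half way, then let go so that the lid rests there on its stiff hinge and the paddle springs home. Then take the lid again by its front edge, swing it fully open until it stands upright, and let go. Leave the clay dish and the other things on the bench where they are.

Things in the scene. Friction and masses are not known exactly. Their poses are not given: they have to be found in the camera images.
- chest: Dark red steel tool chest fixed to the bench, 170 mm deep (its x), 320 mm wide (its y), 112 mm high with the lid shut; origin at the centre of its underside, z up, front (paddle side) towards -x, hinge along the rear top edge. The lid is a flat plate 12 mm thick over the whole chest (underside 100.5 mm, top 112.5 mm above the bench when shut).
- pocket (a point): middle of the floor of the steel-lined finger pocket in the middle of the lid's front: open at the top, 123 mm wide, 50 mm front to back (chest x -75 to -25 mm), floor 67 mm above the bench and 45 mm below the lid's top when shut. The yellow paddle is its front wall; in front of the paddle is free space. Axes turn with the lid.
- lid (a joint): angle of the lid about its rear hinge: 0 shut, grows as it opens, stop at 1.65 rad (just past upright). Lid about 0.5 kg; its stiff friction hinge holds it wherever it is left; raising it takes 5 to 10 N at the front edge. It cannot rise more than about 0.03 rad while latched.
- lid_hinge (a point): middle of the lid's hinge axis, along the chest's y: 85 mm behind the chest's centre, 100.5 mm above the bench. Axes turn with the lid, parallel to the chest's when shut. Positive lid angles carry the front edge up and back (towards chest +x).
- lid_edge_left (a point): middle of the lid's front edge thickness, 110 mm to the left (chest +y) of the middle; 170 mm in front of the hinge, 6 mm above its level when shut. Pocket and paddle take up 65 mm either side of the middle. The 12 mm plate can be pinched here, one finger on its top and one under it, once the lid is up. Axes turn with the lid.
- lid_edge_right (a point): the same, 110 mm to the right (chest -y) of the middle
- paddle (a joint): angle of the paddle about its lower edge: 0 home (upright, flush with the chest's front), grows as its top is pulled outwards (chest -x); the latch is free beyond about 0.2 rad, stop at 0.6 rad. A spring (about 4 N at the top at 0.5 rad) returns it. Pull it to 0.3 rad, and keep it at 0.35 rad or more while the lid rises its first 0.15 rad; after that it may return.
- paddle_top (a point): middle of the top edge of the yellow paddle, level with the lid's top: an upright plate 10 mm thick (chest x -85 to -75 mm), 100 mm wide, 52 mm high. It can be pinched from above, one finger in the pocket behind it and one in front of the chest. Axes turn with the paddle, parallel to the chest's when all is shut.
- paddle_hinge (a point): the paddle's hinge axis, along the chest's y: 73 mm in front of the chest's centre, 60 mm above the bench when the lid is shut, carried by the lid. Axes turn with the paddle.
- clay_dish: soft oval brown clay dish, 140 x 100 x 55 mm, origin under its centre, on a grey banding wheel 220 mm across and 72 mm high to the left; leave alone
- rib: wooden rib 90 x 50 x 8 mm lying in the chest; leave alone
- trimmer: trimming tool 140 mm long lying in the chest; leave alone
- glaze_jar: glass glaze jar, 68 mm across, 90 mm high, on the bench to the right; leave alone
- cup: blue mug, 80 mm across, 85 mm high, on the bench to the right; leave alone
- oxide_bottle: white bottle, 56 mm across, 130 mm high, on the bench to the right; leave alone
- brush: brush 180 mm long lying on the bench to the right; leave alone

How it is judged:
On the way, in this order (a step that is already met when the one before it is completed fails the run):
1. the paddle is pulled out far enough to trip the latch (value of joint paddle above 0.2 rad), for 0.05 s.
2. the lid has been raised about half way and let go: it rests between 20 and 66 degrees with the paddle home and the fingers off it (value of joint lid between 0.35 and 1.15 rad and value of joint paddle below 0.15 rad and contact force between the fingers and chest below 0.5 N), for 0.2 s.
At the end, for the whole second after the job is handed in: the lid stands upright and still (open at least 1.45 rad, 83 degrees), the paddle is home (under 0.15 rad), nothing touches the chest, the clay dish is within 30 mm, the jar, mug and bottle within 40 mm and the brush, rib and trimming tool within 50 mm of where they started (value of joint lid above 1.45 rad and velocity of joint lid between -0.1 and 0.1 rad/s and value of joint paddle below 0.15 rad and contact force between the fingers and chest below 0.5 N and distance of each of rib, trimmer, brush from where it was at the start of the episode below 0.05 m and distance of clay_dish from where it was at the start of the episode below 0.03 m and distance of each of glaze_jar, cup, oxide_bottle from where it was at the start of the episode below 0.04 m).
It fails at once if the clay dish is knocked (moved 30 mm or more) (distance of clay_dish from where it was at the start of the episode above 0.03 m).
It fails at once if the jar, mug or bottle is tipped over (angle between any of glaze_jar, cup, oxide_bottle's own z axis and vertical above 0.5 rad).
It also fails if it takes over 61 s, if anything falls off the work surface, if the arm or the gripper's body presses on something with over 40 N, if the wrist force passes 120 N, or if a joint passes its speed limit or range.

## Working session

There is one attempt and no reset: what is moved stays moved. The work goes in short steps, Python scripts to look and compute and a tool call to move; the robot and the scene stay as the last step left them, time stands still between calls to the robot, and variables do not carry over. Pictures are saved under pics/ and viewed, about 8 in all and at most 12, crops included, and the job is handed in when it is done.

Besides the shell and the picture viewer there is one more tool, called after "Emit:" as name(argument=value, ...), one argument or row to a line, values as JSON. send_rows: Moves the arm, as the interface text tells. Its arguments: {"type":"object","properties":{"motion":{"type":"array","items":{"type":"object","properties":{"fingers":{"type":"number"},"tx":{"type":"number"},"ty":{"type":"number"},"tz":{"type":"number"},"wx":{"type":"number"},"wy":{"type":"number"},"wz":{"type":"number"}}}},"force":{"type":"number"}},"required":["motion"]}

```bash
ls; mkdir -p pics; cat > h.py <<'E'
import numpy as np, cv2
from scipy.spatial.transform import Rotation as R
from station import env
def K(s):
    f=240/np.tan(np.radians(s["vertical_fov"])/2); return f,s["cx"],s["cy"]
def cloud(s, T=None):
    f,cx,cy=K(s); d=s["depth"]; v,u=np.mgrid[:480,:640]
    P=np.stack([(u-cx)*d/f,(v-cy)*d/f,d],-1)
    if T is None: T=np.linalg.inv(s["view"])
    return P@T[:3,:3].T+T[:3,3]
def wristT(o,s):
    M=np.eye(4); M[:3,:3]=R.from_rotvec(o["ee_rot"]).as_matrix(); M[:3,3]=o["ee_pos"]
    return M@s["tool_from_camera"]
E
python3 - <<'E'
from h import *
o=env.observe(); print(o, env.tip_extent)
ims=[]
for n in ["scene","side"]:
    s=env.snapshot(n); np.savez(n+".npz",**s); cv2.imwrite(f"pics/{n}0.png",s["color"])
    C=cloud(s); hsv=cv2.cvtColor(s["color"],cv2.COLOR_BGR2HSV); h,sa,v=hsv[...,0],hsv[...,1],hsv[...,2]
    ok=s["depth"]>0
    for nm,m in [("yellow",(h>20)&(h<35)&(sa>150)&(v>100)),("red",((h<8)|(h>172))&(sa>120))]:
        p=C[m&ok]; print(n,nm,len(p), np.percentile(p,[2,50,98],axis=0).round(3).tolist() if len(p) else "")
E
```

```text
pics
{'clock': 0.0, 'joint_positions': array([ 1.28299074,  0.46834961, -0.0115672 ,  1.60361735,  0.00601787,
        1.0714173 , -0.05627173]), 'qvel': array([ 1.07960534e-03, -1.17080978e-03,  1.81894385e-05,  1.22724949e-03,
        3.12098102e-04, -5.19800337e-04,  6.97583493e-05]), 'tau': array([ 5.06409924e-04, -5.20574749e+01, -1.30757882e-02, -2.43750322e+01,
       -5.68759802e-02,  1.73799932e-02,  1.34778834e-04]), 'ee_pos': array([ 0.15731302, -0.63010721,  0.23266081]), 'ee_rot': array([-1.31409818,  1.02811584, -1.02565385]), 'contact_force': array([ 0.42202071, -0.05913654,  0.36052192]), 'moment': array([ 0.03393443,  0.00537916, -0.0353761 ]), 'finger_gap': 0.09182052952355725} 0.019
scene yellow 4094 [[0.489, -0.682, 0.088], [0.841, -0.616, 0.142], [0.905, 0.044, 0.146]]
scene red 19942 [[-0.963, -0.109, -0.479], [-0.772, 0.698, -0.007], [0.673, 1.465, 0.126]]
side yellow 1179 [[0.48, -0.685, -0.002], [0.83, -0.6, 0.14], [0.907, 0.075, 0.145]]
side red 45820 [[0.485, -1.862, -0.648], [1.756, -0.583, -0.231], [1.765, 0.212, 0.119]]
```

View pics/scene0.png

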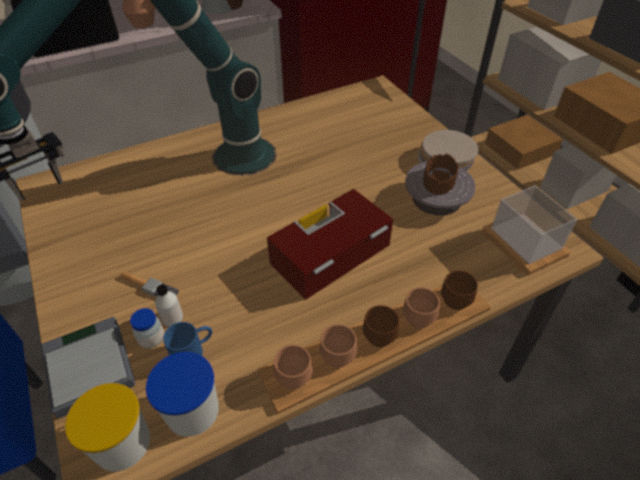

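```bash
python3 - <<'E'
from h import *
o=env.observe(); print(R.from_rotvec(o["ee_rot"]).as_matrix().round(3))
for n in ["scene","side"]:
    s=dict(np.load(n+".npz")); C=cloud(s); hsv=cv2.cvtColor(s["color"],cv2.COLOR_BGR2HSV); h,sa,v=hsv[...,0].astype(int),hsv[...,1],hsv[...,2]
    box=(C[...,0]>.3)&(C[...,0]<1.)&(abs(C[...,1])<.5)&(s["depth"]>0)
    m=((h<8)|(h>172))&(sa>120)&box&(abs(C[...,2]-.1125)<.006)
    p=C[m]; print(n,"lid",len(p),np.median(p[:,2]),cv2.minAreaRect(p[:,:2].astype(np.float32)))
    m=(h>20)&(h<35)&(sa>150)&(v>80)&box&(C[...,2]<.125)&(C[...,2]>.05)
    p=C[m]; print("yel",len(p),np.percentile(p,[2,50,98],axis=0).round(3).tolist())
    t=p[p[:,2]>.107]; 
    if len(t)>8: print("top",len(t),cv2.minAreaRect(t[:,:2].astype(np.float32)))
    f,cx,cy=K(s)
E
```

```text
[[ 0.242 -0.     0.97 ]
 [-0.97   0.001  0.242]
 [-0.001 -1.    -0.   ]]
scene lid 4181 0.11268455790820009 ((0.53887939453125, 0.18917477130889893), (0.17350642383098602, 0.613380491733551), 11.902691841125488)
yel 298 [[0.479, -0.012, 0.072], [0.492, 0.033, 0.099], [0.501, 0.077, 0.115]]
top 102 ((0.4890938103199005, 0.03134315460920334), (0.013783521018922329, 0.09875349700450897), 10.783567428588867)
side lid 7133 0.11232812643184142 ((0.5652350187301636, 0.052379295229911804), (0.16756244003772736, 0.3264378309249878), 11.50794506072998)
yel 152 [[0.476, -0.007, 0.107], [0.486, 0.044, 0.112], [0.497, 0.085, 0.115]]
top 149 ((0.48823055624961853, 0.036026474088430405), (0.008937167003750801, 0.10210231691598892), 12.544163703918457)
```

View pics/side0.png

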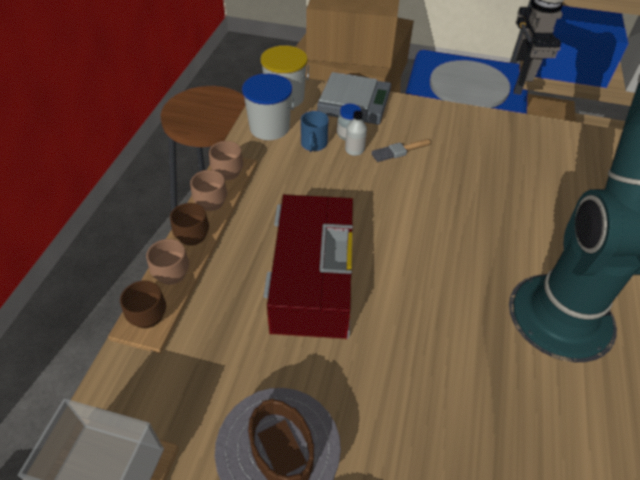

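The chest shows up clearly in both views: side view lid about (311,265), paddle about (350,250), and scene view paddle about (313,213). Its yaw is about 11.5°, with its centre near (0.565, 0.052). The bench items are well clear of it. Next I'll write a planner that gives round-number rows.

```bash
cat >> h.py <<'E'
import json
from scipy.spatial.transform import Slerp
C0=np.array([.5655,.0522,0]); YAW=np.radians(11.5)
RC=R.from_euler('z',YAW)
def W(p): return RC.apply(p)+C0            # chest -> world
def Rt(tilt): # tool x=chest x, y down at tilt 0; tilt>0 = turned with lid opening
    return RC*R.from_euler('y',tilt)*R.from_matrix(np.array([[1,0,0],[0,0,1],[0,-1,0]]).T.T)
def lidpt(p,a,): # point given in chest coords when shut -> after lid angle a
    h=np.array([.085,0,.1005]); return R.from_euler('y',a).apply(np.array(p)-h)+h
def padpt(p,a,b):
    h=np.array([-.073,0,.060]); return lidpt(R.from_euler('y',-b).apply(np.array(p)-h)+h,a)
def cur():
    o=env.observe(); return o,np.array(o["ee_pos"]),R.from_rotvec(o["ee_rot"])
def rows(poses,f,start=None):
    o,p,r=cur()
    for q,s in poses:
        t=r.inv().apply(q-p); w=np.degrees((r.inv()*s).as_rotvec())
        print(json.dumps(dict(fingers=f,**dict(zip(("tx","ty","tz"),[round(float(x),4) for x in t])),**dict(zip(("wx","wy","wz"),[round(float(x),1) for x in w])))),end=",\n")
def lerp(q,s,n):
    o,p,r=cur(); S=Slerp([0,1],R.concatenate([r,s]))
    return [(p+(q-p)*k/n,S(k/n)) for k in range(1,n+1)]
E
python3 - <<'E'
from h import *
print(Rt(0).as_matrix().round(2))
rows(lerp(W([-.080,0,.25]),Rt(0),17)[3::4]+[(W([-.080,0,.25]),Rt(0))],0.1)
for n in ["scene"]:
    s=dict(np.load(n+".npz")); C=cloud(s)
    for nm,(u,v) in dict(jar=(146,320),bottle=(167,300),mug=(185,338),brush=(140,282),dish=(440,165),wheel=(415,188)).items(): print(nm,C[v,u].round(3))
E
```

```text
[[ 0.98  0.   -0.2 ]
 [ 0.2   0.    0.98]
 [ 0.   -1.    0.  ]]
{"fingers": 0.1, "tx": -0.1333, "ty": -0.0039, "tz": 0.1133, "wx": -0.0, "wy": -20.6, "wz": -0.0},
{"fingers": 0.1, "tx": -0.2667, "ty": -0.0077, "tz": 0.2265, "wx": -0.0, "wy": -41.2, "wz": -0.0},
{"fingers": 0.1, "tx": -0.4, "ty": -0.0116, "tz": 0.3398, "wx": -0.0, "wy": -61.8, "wz": -0.1},
{"fingers": 0.1, "tx": -0.5334, "ty": -0.0155, "tz": 0.4531, "wx": -0.1, "wy": -82.3, "wz": -0.1},
{"fingers": 0.1, "tx": -0.5667, "ty": -0.0164, "tz": 0.4814, "wx": -0.1, "wy": -87.5, "wz": -0.1},
jar [ 0.615 -0.487  0.09 ]
bottle [ 0.587 -0.425  0.099]
mug [ 0.656 -0.417  0.016]
brush [ 0.422 -0.475  0.015]
dish [0.461 0.509 0.088]
wheel [0.505 0.382 0.076]
```

Emit:
send_rows(
  motion=[
    {"fingers": 0.1,"tx": -0.033,"ty": -0.01,"tz": 0.028,"wy": -5},
    {"fingers": 0.1,"tx": -0.067,"ty": -0.016,"tz": 0.057,"wy": -10},
    {"fingers": 0.1,"tx": -0.1,"ty": -0.016,"tz": 0.085,"wy": -15},
    {"fingers": 0.1,"tx": -0.133,"ty": -0.016,"tz": 0.113,"wy": -21},
    {"fingers": 0.1,"tx": -0.167,"ty": -0.016,"tz": 0.142,"wy": -26},
    {"fingers": 0.1,"tx": -0.2,"ty": -0.016,"tz": 0.17,"wy": -31},
    {"fingers": 0.1,"tx": -0.233,"ty": -0.016,"tz": 0.198,"wy": -36},
    {"fingers": 0.1,"tx": -0.267,"ty": -0.016,"tz": 0.227,"wy": -41},
    {"fingers": 0.1,"tx": -0.3,"ty": -0.016,"tz": 0.255,"wy": -46},
    {"fingers": 0.1,"tx": -0.333,"ty": -0.016,"tz": 0.283,"wy": -51},
    {"fingers": 0.1,"tx": -0.367,"ty": -0.016,"tz": 0.312,"wy": -57},
    {"fingers": 0.1,"tx": -0.4,"ty": -0.016,"tz": 0.34,"wy": -62},
  ],
  force=40,
)

```text
invalid input at $.motion[0]: expected keys fingers, tx, ty, tz, wx, wy, wz
```

```bash
python3 - <<'E'
from h import *
rows(lerp(W([-.080,0,.25]),Rt(0),6)[1::2],0.1); print(cur()[0])
E
```

```text
{"fingers": 0.1, "tx": -0.1889, "ty": -0.0055, "tz": 0.1605, "wx": -0.0, "wy": -29.2, "wz": -0.0},
{"fingers": 0.1, "tx": -0.3778, "ty": -0.011, "tz": 0.3209, "wx": -0.0, "wy": -58.3, "wz": -0.0},
{"fingers": 0.1, "tx": -0.5667, "ty": -0.0164, "tz": 0.4814, "wx": -0.1, "wy": -87.5, "wz": -0.1},
{'clock': 0.1, 'joint_positions': array([ 1.28302581,  0.46824268, -0.01158626,  1.60349043,  0.00600168,
        1.07139792, -0.05630458]), 'qvel': array([ 0.00022958,  0.000488  , -0.00189342, -0.00183159,  0.0006356 ,
       -0.00077744, -0.00140712]), 'tau': array([ 1.33955658e-03, -5.21648991e+01, -1.25868857e-02, -2.44368196e+01,
       -5.68873133e-02,  1.41199882e-02,  7.99007648e-05]), 'ee_pos': array([ 0.15733012, -0.63018669,  0.23278271]), 'ee_rot': array([-1.31420592,  1.02799637, -1.02590154]), 'contact_force': array([ 0.27670387,  0.19591536, -0.13551699]), 'moment': array([0.02206685, 0.02194095, 0.05395199]), 'finger_gap': 0.09183306663366209}
```

Emit:
send_rows(
  motion=[
    {"fingers": 0.1,"tx": -0.033,"ty": -0.01,"tz": 0.028,"wx": 0,"wy": -5,"wz": 0},
    {"fingers": 0.1,"tx": -0.067,"ty": -0.016,"tz": 0.057,"wx": 0,"wy": -10,"wz": 0},
    {"fingers": 0.1,"tx": -0.1,"ty": -0.016,"tz": 0.085,"wx": 0,"wy": -15,"wz": 0},
    {"fingers": 0.1,"tx": -0.133,"ty": -0.016,"tz": 0.113,"wx": 0,"wy": -21,"wz": 0},
    {"fingers": 0.1,"tx": -0.167,"ty": -0.016,"tz": 0.142,"wx": 0,"wy": -26,"wz": 0},
    {"fingers": 0.1,"tx": -0.2,"ty": -0.016,"tz": 0.17,"wx": 0,"wy": -31,"wz": 0},
    {"fingers": 0.1,"tx": -0.233,"ty": -0.016,"tz": 0.198,"wx": 0,"wy": -36,"wz": 0},
    {"fingers": 0.1,"tx": -0.267,"ty": -0.016,"tz": 0.227,"wx": 0,"wy": -41,"wz": 0},
    {"fingers": 0.1,"tx": -0.3,"ty": -0.016,"tz": 0.255,"wx": 0,"wy": -46,"wz": 0},
    {"fingers": 0.1,"tx": -0.333,"ty": -0.016,"tz": 0.283,"wx": 0,"wy": -51,"wz": 0},
    {"fingers": 0.1,"tx": -0.367,"ty": -0.016,"tz": 0.312,"wx": 0,"wy": -57,"wz": 0},
    {"fingers": 0.1,"tx": -0.4,"ty": -0.016,"tz": 0.34,"wx": 0,"wy": -62,"wz": 0},
  ],
  force=40,
)

```text
clock: 1.3
ee_pos: [0.3906, -0.158, 0.2494]
ee_rot: [-1.562, 0.189, -0.188]
contact_force: [0.6, -0.6, 0.1]
finger_gap: 0.0506
```

```bash
python3 - <<'E'
from h import *
rows(lerp(W([-.080,0,.25]),Rt(0),6)[1::2],0.1); o=cur()[0]; print(o["ee_pos"],o["joint_positions"].round(3),o["finger_gap"])
E
```

```text
{"fingers": 0.1, "tx": 0.0159, "ty": -0.0002, "tz": 0.0705, "wx": -0.0, "wy": -8.4, "wz": -0.0},
{"fingers": 0.1, "tx": 0.0317, "ty": -0.0003, "tz": 0.1411, "wx": -0.0, "wy": -16.8, "wz": -0.0},
{"fingers": 0.1, "tx": 0.0476, "ty": -0.0005, "tz": 0.2116, "wx": -0.1, "wy": -25.3, "wz": -0.0},
[ 0.39060497 -0.15795576  0.24936788] [ 0.797  0.093 -0.512  2.084  0.053  0.979  0.017] 0.05057536867076743
```

Emit:
send_rows(
  motion=[
    {"fingers": 0.1,"tx": 0.008,"ty": 0,"tz": 0.035,"wx": 0,"wy": -4,"wz": 0},
    {"fingers": 0.1,"tx": 0.016,"ty": 0,"tz": 0.07,"wx": 0,"wy": -8,"wz": 0},
    {"fingers": 0.1,"tx": 0.024,"ty": 0,"tz": 0.106,"wx": 0,"wy": -12.5,"wz": 0},
    {"fingers": 0.1,"tx": 0.032,"ty": 0,"tz": 0.141,"wx": 0,"wy": -17,"wz": 0},
    {"fingers": 0.1,"tx": 0.04,"ty": 0,"tz": 0.176,"wx": 0,"wy": -21,"wz": 0},
    {"fingers": 0.1,"tx": 0.0475,"ty": 0,"tz": 0.2115,"wx": 0,"wy": -25,"wz": 0},
    {"fingers": 0.1,"tx": 0.0475,"ty": 0,"tz": 0.2115,"wx": 0,"wy": -25.3,"wz": 0},
    {"fingers": 0.1,"tx": 0.0475,"ty": 0,"tz": 0.2115,"wx": 0,"wy": -25.3,"wz": 0},
    {"fingers": 0.1,"tx": 0.0475,"ty": 0,"tz": 0.2115,"wx": 0,"wy": -25.3,"wz": 0},
  ],
)

```text
clock: 2.2
ee_pos: [0.4865, 0.0349, 0.2491]
ee_rot: [-1.565, -0.155, 0.158]
contact_force: [-0.2, -0.1, -0.1]
finger_gap: 0.0507
```

```bash
python3 - <<'E'
from h import *
o=cur()[0]; print(o["ee_pos"],o["joint_positions"].round(3),o["qvel"].round(3))
s=env.snapshot("wrist"); cv2.imwrite("pics/w1.png",s["color"]); C=cloud(s,wristT(o,s))
hsv=cv2.cvtColor(s["color"],cv2.COLOR_BGR2HSV); h,sa,v=hsv[...,0].astype(int),hsv[...,1],hsv[...,2]
L=RC.inv().apply((C-C0).reshape(-1,3)).reshape(C.shape)
m=(h>20)&(h<35)&(sa>150)&(v>60)&(s["depth"]>0)&(L[...,2]<.13)&(L[...,2]>.1)
p=L[m]; print(len(p)); print(np.percentile(p,[2,50,98],axis=0).round(4),cv2.minAreaRect(p[:,:2].astype(np.float32)))
m=((h<8)|(h>172))&(sa>120)&(s["depth"]>0)&(abs(L[...,2]-.1125)<.006)
p=L[m]; print(len(p)); print(np.percentile(p,[1,50,99],axis=0).round(4),cv2.minAreaRect(p[:,:2].astype(np.float32)))
E
```

```text
[0.48646479 0.03491477 0.24913124] [ 0.476  0.257 -0.707  1.937  0.195  1.018 -0.118] [ 0.011 -0.008  0.004  0.003  0.    -0.001  0.001]
164
[[-0.0833 -0.0472  0.11  ]
 [-0.0801  0.0324  0.113 ]
 [-0.0777  0.047   0.1145]] ((-0.08083967864513397, -0.0008993446826934814), (0.09619716554880142, 0.006355333607643843), 89.10142517089844)
56191
[[-0.0823 -0.1443  0.1115]
 [ 0.0145  0.0726  0.1132]
 [ 0.0814  0.1547  0.1149]] ((-0.00020486116409301758, 0.0013964176177978516), (0.16853946447372437, 0.3107818067073822), 0.18580542504787445)
```

View pics/w1.png

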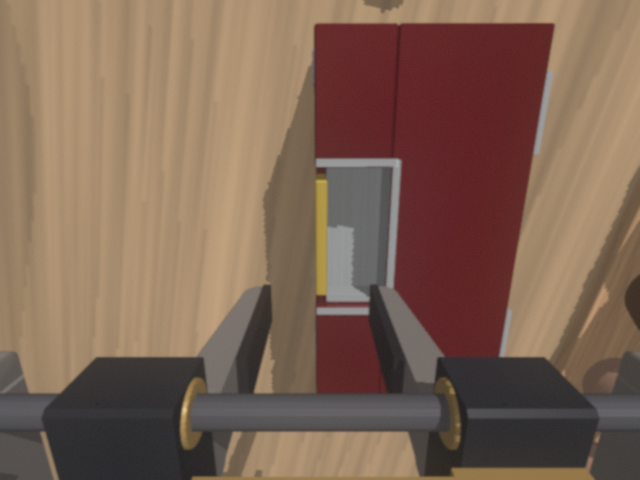

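The wrist view shows the yellow paddle at (321,235) and the pocket at (360,230), with the fingers straddling them. The close-range chest fit agrees within about 1 mm, so I'm descending to pinch.

```bash
python3 - <<'E'
from h import *
rows([(W([-.080,0,.18]),Rt(0)),(W([-.080,0,.0995]),Rt(0))],0.1)
E
```

```text
{"fingers": 0.1, "tx": 0.0009, "ty": 0.0693, "tz": 0.0013, "wx": -0.0, "wy": -0.1, "wz": -0.1},
{"fingers": 0.1, "tx": 0.001, "ty": 0.1498, "tz": 0.0013, "wx": -0.0, "wy": -0.1, "wz": -0.1},
```

Emit:
send_rows(
  motion=[
    {"fingers": 0.1,"tx": 0.001,"ty": 0.03,"tz": 0.001,"wx": 0,"wy": 0,"wz": 0},
    {"fingers": 0.1,"tx": 0.001,"ty": 0.06,"tz": 0.001,"wx": 0,"wy": 0,"wz": 0},
    {"fingers": 0.1,"tx": 0.001,"ty": 0.085,"tz": 0.001,"wx": 0,"wy": 0,"wz": 0},
    {"fingers": 0.1,"tx": 0.001,"ty": 0.105,"tz": 0.001,"wx": 0,"wy": 0,"wz": 0},
    {"fingers": 0.1,"tx": 0.001,"ty": 0.12,"tz": 0.001,"wx": 0,"wy": 0,"wz": 0},
    {"fingers": 0.1,"tx": 0.001,"ty": 0.135,"tz": 0.001,"wx": 0,"wy": 0,"wz": 0},
    {"fingers": 0.1,"tx": 0.001,"ty": 0.15,"tz": 0.001,"wx": 0,"wy": 0,"wz": 0},
    {"fingers": 0.1,"tx": 0.001,"ty": 0.15,"tz": 0.001,"wx": 0,"wy": 0,"wz": 0},
    {"fingers": -0.5,"tx": 0.001,"ty": 0.15,"tz": 0.001,"wx": 0,"wy": 0,"wz": 0},
    {"fingers": -1,"tx": 0.001,"ty": 0.15,"tz": 0.001,"wx": 0,"wy": 0,"wz": 0},
    {"fingers": -1,"tx": 0.001,"ty": 0.15,"tz": 0.001,"wx": 0,"wy": 0,"wz": 0},
    {"fingers": -1,"tx": 0.001,"ty": 0.15,"tz": 0.001,"wx": 0,"wy": 0,"wz": 0},
  ],
)

```text
clock: 3.45
ee_pos: [0.4875, 0.0359, 0.0998]
ee_rot: [-1.565, -0.156, 0.156]
contact_force: [-0.5, -0.3, 0.0]
finger_gap: 0.0204
```

```bash
python3 - <<'E'
from h import *
o,p,r=cur(); print(RC.inv().apply(p-C0),o["finger_gap"],o["contact_force"])
q0=np.array([-.080,0,.0995])
print("pull"); rows([(W(padpt(q0,0,b)),Rt(-b)) for b in (.15,.3,.45)],-1)
print("lift"); rows([(W(padpt(q0,a,.45)),Rt(a-.45)) for a in (.05,.1,.15,.2,.3,.4,.5,.6,.7,.8,.9)],-1)
E
```

```text
[-0.07966225 -0.00039898  0.0998056 ] 0.020441402150001797 [-0.50176379 -0.34250975  0.02520905]
pull
{"fingers": -1, "tx": -0.0062, "ty": 0.0018, "tz": 0.0004, "wx": 0.0, "wy": -0.1, "wz": -8.6},
{"fingers": -1, "tx": -0.0117, "ty": 0.0041, "tz": 0.0004, "wx": 0.0, "wy": -0.1, "wz": -17.2},
{"fingers": -1, "tx": -0.0168, "ty": 0.0073, "tz": 0.0004, "wx": 0.0, "wy": -0.1, "wz": -25.8},
lift
{"fingers": -1, "tx": -0.017, "ty": -0.0018, "tz": 0.0004, "wx": 0.0, "wy": -0.1, "wz": -22.9},
{"fingers": -1, "tx": -0.0167, "ty": -0.0109, "tz": 0.0004, "wx": 0.0, "wy": -0.1, "wz": -20.1},
{"fingers": -1, "tx": -0.016, "ty": -0.0199, "tz": 0.0004, "wx": 0.0, "wy": -0.1, "wz": -17.2},
{"fingers": -1, "tx": -0.0148, "ty": -0.0289, "tz": 0.0004, "wx": 0.0, "wy": -0.1, "wz": -14.3},
{"fingers": -1, "tx": -0.0111, "ty": -0.0467, "tz": 0.0004, "wx": 0.0, "wy": -0.1, "wz": -8.6},
{"fingers": -1, "tx": -0.0056, "ty": -0.064, "tz": 0.0004, "wx": -0.0, "wy": -0.1, "wz": -2.9},
{"fingers": -1, "tx": 0.0016, "ty": -0.0807, "tz": 0.0004, "wx": -0.0, "wy": -0.1, "wz": 2.9},
{"fingers": -1, "tx": 0.0104, "ty": -0.0966, "tz": 0.0004, "wx": -0.0, "wy": -0.1, "wz": 8.6},
{"fingers": -1, "tx": 0.0207, "ty": -0.1115, "tz": 0.0005, "wx": -0.0, "wy": -0.1, "wz": 14.3},
{"fingers": -1, "tx": 0.0325, "ty": -0.1253, "tz": 0.0005, "wx": -0.0, "wy": -0.1, "wz": 20.1},
{"fingers": -1, "tx": 0.0456, "ty": -0.1379, "tz": 0.0005, "wx": -0.0, "wy": -0.1, "wz": 25.8},
```

Emit:
send_rows(
  motion=[
    {"fingers": -1,"tx": 0,"ty": 0,"tz": 0,"wx": 0,"wy": 0,"wz": 0},
    {"fingers": -1,"tx": 0,"ty": 0,"tz": 0,"wx": 0,"wy": 0,"wz": 0},
    {"fingers": -1,"tx": 0,"ty": 0,"tz": 0,"wx": 0,"wy": 0,"wz": 0},
    {"fingers": -1,"tx": -0.003,"ty": 0.001,"tz": 0,"wx": 0,"wy": 0,"wz": -4.3},
    {"fingers": -1,"tx": -0.006,"ty": 0.002,"tz": 0,"wx": 0,"wy": 0,"wz": -8.6},
    {"fingers": -1,"tx": -0.009,"ty": 0.003,"tz": 0,"wx": 0,"wy": 0,"wz": -12.9},
    {"fingers": -1,"tx": -0.012,"ty": 0.004,"tz": 0,"wx": 0,"wy": 0,"wz": -17.2},
    {"fingers": -1,"tx": -0.0145,"ty": 0.0055,"tz": 0,"wx": 0,"wy": 0,"wz": -21.5},
    {"fingers": -1,"tx": -0.017,"ty": 0.007,"tz": 0,"wx": 0,"wy": 0,"wz": -25.8},
    {"fingers": -1,"tx": -0.017,"ty": 0.007,"tz": 0,"wx": 0,"wy": 0,"wz": -25.8},
  ],
)

```text
clock: 4.45
ee_pos: [0.472, 0.0325, 0.0937]
ee_rot: [-1.51, -0.473, -0.159]
contact_force: [-12.0, 4.6, 29.7]
finger_gap: 0.01
```

```bash
python3 - <<'E'
from h import *
o,p,r=cur(); print(RC.inv().apply(p-C0),o["finger_gap"],o["contact_force"],o["moment"],o["joint_positions"].round(2)); print((Rt(0).inv()*r).as_rotvec())
q0=np.array([-.080,0,.0995]); print(padpt(q0,0,.45))
print("lift"); rows([(W(padpt(q0,a,.45)),Rt(a-.45)) for a in (.05,.1,.15,.2,.25,.3,.4,.5,.6,.7,.8,.9)],-1)
s=env.snapshot("side"); cv2.imwrite("pics/s2.png",s["color"][150:400,200:500])
E
```

```text
[-0.09558545 -0.00068819  0.09372562] 0.01002889106400271 [-12.03904469   4.5591612   29.71516334] [1.87566147 0.26903872 0.73812966] [ 0.37  0.34 -0.54  2.38  1.23  0.16 -1.11]
[-0.0090391  -0.0030149  -0.40534951]
[-0.09648427  0.          0.0925229 ]
lift
{"fingers": -1, "tx": 0.0021, "ty": -0.0077, "tz": 0.0006, "wx": 0.5, "wy": 0.3, "wz": 0.3},
{"fingers": -1, "tx": 0.006, "ty": -0.0159, "tz": 0.0005, "wx": 0.5, "wy": 0.3, "wz": 3.2},
{"fingers": -1, "tx": 0.0102, "ty": -0.0239, "tz": 0.0004, "wx": 0.5, "wy": 0.2, "wz": 6.0},
{"fingers": -1, "tx": 0.0149, "ty": -0.0317, "tz": 0.0004, "wx": 0.5, "wy": 0.2, "wz": 8.9},
{"fingers": -1, "tx": 0.0199, "ty": -0.0393, "tz": 0.0003, "wx": 0.5, "wy": 0.2, "wz": 11.8},
{"fingers": -1, "tx": 0.0253, "ty": -0.0466, "tz": 0.0002, "wx": 0.5, "wy": 0.2, "wz": 14.6},
{"fingers": -1, "tx": 0.0371, "ty": -0.0604, "tz": 0.0, "wx": 0.5, "wy": 0.2, "wz": 20.4},
{"fingers": -1, "tx": 0.0503, "ty": -0.0729, "tz": -0.0001, "wx": 0.5, "wy": 0.2, "wz": 26.1},
{"fingers": -1, "tx": 0.0647, "ty": -0.084, "tz": -0.0003, "wx": 0.5, "wy": 0.1, "wz": 31.8},
{"fingers": -1, "tx": 0.08, "ty": -0.0936, "tz": -0.0005, "wx": 0.5, "wy": 0.1, "wz": 37.5},
{"fingers": -1, "tx": 0.0963, "ty": -0.1017, "tz": -0.0006, "wx": 0.5, "wy": 0.1, "wz": 43.3},
{"fingers": -1, "tx": 0.1133, "ty": -0.108, "tz": -0.0007, "wx": 0.6, "wy": 0.1, "wz": 49.0},
```

View pics/s2.png

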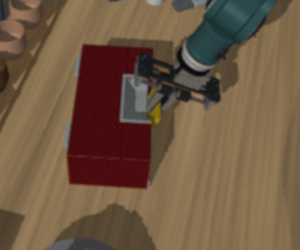

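In the crop the paddle is tilted out at (155,112), still pinched. The tool tilt of 0.405 rad is close to the joint 6 limit, so I'll lift with the paddle at about 0.42.

```bash
python3 - <<'E'
from h import *
q0=np.array([-.080,0,.0995])
rows([(W(padpt(q0,a,.42)),Rt(a-.42)) for a in (.03,.06,.1,.14,.18,.22,.26,.30)],-1)
E
```

```text
{"fingers": -1, "tx": 0.002, "ty": -0.0045, "tz": 0.0007, "wx": 0.5, "wy": 0.3, "wz": 0.9},
{"fingers": -1, "tx": 0.0041, "ty": -0.0095, "tz": 0.0006, "wx": 0.5, "wy": 0.3, "wz": 2.7},
{"fingers": -1, "tx": 0.0072, "ty": -0.016, "tz": 0.0006, "wx": 0.5, "wy": 0.3, "wz": 5.0},
{"fingers": -1, "tx": 0.0106, "ty": -0.0224, "tz": 0.0005, "wx": 0.5, "wy": 0.3, "wz": 7.2},
{"fingers": -1, "tx": 0.0143, "ty": -0.0287, "tz": 0.0004, "wx": 0.5, "wy": 0.3, "wz": 9.5},
{"fingers": -1, "tx": 0.0181, "ty": -0.0348, "tz": 0.0003, "wx": 0.5, "wy": 0.3, "wz": 11.8},
{"fingers": -1, "tx": 0.0222, "ty": -0.0407, "tz": 0.0003, "wx": 0.5, "wy": 0.3, "wz": 14.1},
{"fingers": -1, "tx": 0.0266, "ty": -0.0465, "tz": 0.0002, "wx": 0.5, "wy": 0.2, "wz": 16.4},
```

Emit:
send_rows(
  motion=[
    {"fingers": -1,"tx": 0.001,"ty": -0.0045,"tz": 0.0005,"wx": 0.5,"wy": 0.3,"wz": 0.5},
    {"fingers": -1,"tx": 0.003,"ty": -0.0095,"tz": 0.0005,"wx": 0.5,"wy": 0.3,"wz": 2.2},
    {"fingers": -1,"tx": 0.0062,"ty": -0.016,"tz": 0.0005,"wx": 0.5,"wy": 0.3,"wz": 4.5},
    {"fingers": -1,"tx": 0.0096,"ty": -0.0224,"tz": 0.0005,"wx": 0.5,"wy": 0.3,"wz": 6.8},
    {"fingers": -1,"tx": 0.0135,"ty": -0.0287,"tz": 0.0005,"wx": 0.5,"wy": 0.3,"wz": 9.2},
    {"fingers": -1,"tx": 0.0175,"ty": -0.0348,"tz": 0.0005,"wx": 0.5,"wy": 0.3,"wz": 11.6},
    {"fingers": -1,"tx": 0.022,"ty": -0.0407,"tz": 0,"wx": 0.5,"wy": 0.3,"wz": 14},
    {"fingers": -1,"tx": 0.0265,"ty": -0.0465,"tz": 0,"wx": 0.5,"wy": 0.3,"wz": 16.4},
    {"fingers": -1,"tx": 0.0265,"ty": -0.0465,"tz": 0,"wx": 0.5,"wy": 0.3,"wz": 16.4},
  ],
)

```text
clock: 5.4
ee_pos: [0.4775, 0.0337, 0.1467]
ee_rot: [-1.551, -0.248, 0.064]
contact_force: [-2.7, -1.9, 2.1]
finger_gap: 0.0097
```

```bash
cat >> h.py <<'E'
def lidangle():
    # fit lid plane from red side-view points
    s=env.snapshot("side"); C=cloud(s); hsv=cv2.cvtColor(s["color"],cv2.COLOR_BGR2HSV); h,sa=hsv[...,0].astype(int),hsv[...,1]
    L=RC.inv().apply((C-C0).reshape(-1,3)).reshape(C.shape)
    m=((h<8)|(h>172))&(sa>120)&(s["depth"]>0)&(abs(L[...,0])<.25)&(abs(L[...,1])<.155)&(L[...,2]>.105)&(L[...,2]<.4)
    p=L[m]; b=np.degrees(np.arctan2(p[:,2]-.1005,.085-p[:,0])); 
    return len(p),np.percentile(b,[10,50,90]).round(1),p[:,2].max().round(3),s
E
python3 - <<'E'
from h import *
o,p,r=cur(); print(RC.inv().apply(p-C0),o["finger_gap"],o["contact_force"],o["joint_positions"].round(2)); print((Rt(0).inv()*r).as_rotvec())
q0=np.array([-.080,0,.0995]); print(padpt(q0,.3,.42)); print(lidangle()[:3])
rows([(W(padpt(q0,a,.42)),Rt(a-.42)) for a in (.36,.43,.5,.57,.64,.71,.78,.85,.9)],-1)
E
```

```text
[-0.08994513 -0.00054517  0.14668156] 0.009676888832566363 [-2.70687623 -1.88379957  2.05151601] [ 0.72  0.46 -1.02  2.12  0.61  0.73 -0.48]
[ 0.00021055  0.00178675 -0.11802485]
[-0.08959003  0.          0.14687902]
(5872, array([21.7, 27.5, 55.1]), np.float64(0.271))
{"fingers": -1, "tx": 0.0048, "ty": -0.0103, "tz": 0.0005, "wx": 0.0, "wy": -0.1, "wz": 3.4},
{"fingers": -1, "tx": 0.0106, "ty": -0.0215, "tz": 0.0005, "wx": 0.0, "wy": -0.1, "wz": 7.4},
{"fingers": -1, "tx": 0.0171, "ty": -0.0323, "tz": 0.0005, "wx": 0.0, "wy": -0.1, "wz": 11.4},
{"fingers": -1, "tx": 0.0244, "ty": -0.0426, "tz": 0.0005, "wx": 0.0, "wy": -0.1, "wz": 15.4},
{"fingers": -1, "tx": 0.0324, "ty": -0.0524, "tz": 0.0006, "wx": 0.0, "wy": -0.1, "wz": 19.5},
{"fingers": -1, "tx": 0.0411, "ty": -0.0617, "tz": 0.0006, "wx": 0.0, "wy": -0.1, "wz": 23.5},
{"fingers": -1, "tx": 0.0503, "ty": -0.0702, "tz": 0.0006, "wx": -0.0, "wy": -0.1, "wz": 27.5},
{"fingers": -1, "tx": 0.0602, "ty": -0.0782, "tz": 0.0006, "wx": -0.0, "wy": -0.1, "wz": 31.5},
{"fingers": -1, "tx": 0.0676, "ty": -0.0834, "tz": 0.0006, "wx": -0.0, "wy": -0.1, "wz": 34.4},
```

Emit:
send_rows(
  motion=[
    {"fingers": -1,"tx": 0.005,"ty": -0.01,"tz": 0.0005,"wx": 0,"wy": 0,"wz": 3.4},
    {"fingers": -1,"tx": 0.0105,"ty": -0.0215,"tz": 0.0005,"wx": 0,"wy": 0,"wz": 7.4},
    {"fingers": -1,"tx": 0.017,"ty": -0.0325,"tz": 0.0005,"wx": 0,"wy": 0,"wz": 11.4},
    {"fingers": -1,"tx": 0.0245,"ty": -0.0425,"tz": 0.0005,"wx": 0,"wy": 0,"wz": 15.4},
    {"fingers": -1,"tx": 0.0325,"ty": -0.0525,"tz": 0.0005,"wx": 0,"wy": 0,"wz": 19.5},
    {"fingers": -1,"tx": 0.041,"ty": -0.0615,"tz": 0.0005,"wx": 0,"wy": 0,"wz": 23.5},
    {"fingers": -1,"tx": 0.0505,"ty": -0.07,"tz": 0.0005,"wx": 0,"wy": 0,"wz": 27.5},
    {"fingers": -1,"tx": 0.06,"ty": -0.078,"tz": 0.0005,"wx": 0,"wy": 0,"wz": 31.5},
    {"fingers": -1,"tx": 0.06,"ty": -0.078,"tz": 0.0005,"wx": 0,"wy": 0,"wz": 31.5},
  ],
)

```text
clock: 6.35
ee_pos: [0.5259, 0.0436, 0.2301]
ee_rot: [-1.583, 0.188, 0.498]
contact_force: [-5.6, -3.4, 2.5]
finger_gap: 0.0097
```

```bash
python3 - <<'E'
from h import *
o,p,r=cur(); print(RC.inv().apply(p-C0),o["finger_gap"],o["contact_force"],o["joint_positions"].round(2)); print((Rt(0).inv()*r).as_rotvec())
q0=np.array([-.080,0,.0995]); print(padpt(q0,.85,.42)); l=lidangle(); print(l[:3])
cv2.imwrite("pics/s3.png",l[3]["color"][150:400,200:500])
rows([(W(padpt(q0,.85,b)),Rt(.85-b)) for b in (.3,.2,.1,.05)],-1)
E
```

```text
[-0.04051494 -0.0005097   0.23010684] 0.00969228519319206 [-5.62078223 -3.36898601  2.48122402] [ 0.45  0.72 -0.94  1.57  0.45  1.58 -0.38]
[-0.00133506  0.00127992  0.43625789]
[-0.03960056  0.          0.23129523]
(3386, array([52.7, 58.3, 81.7]), np.float64(0.318))
{"fingers": -1, "tx": 0.0053, "ty": -0.002, "tz": 0.0005, "wx": 0.1, "wy": -0.1, "wz": 6.7},
{"fingers": -1, "tx": 0.0093, "ty": -0.0021, "tz": 0.0005, "wx": 0.1, "wy": -0.1, "wz": 12.4},
{"fingers": -1, "tx": 0.0133, "ty": -0.0017, "tz": 0.0005, "wx": 0.1, "wy": -0.1, "wz": 18.1},
{"fingers": -1, "tx": 0.0152, "ty": -0.0014, "tz": 0.0005, "wx": 0.1, "wy": -0.1, "wz": 21.0},
```

View pics/s3.png

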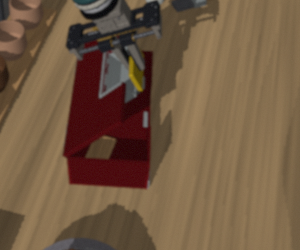

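Emit:
send_rows(
  motion=[
    {"fingers": -1,"tx": 0.0025,"ty": -0.001,"tz": 0,"wx": 0,"wy": 0,"wz": 3.5},
    {"fingers": -1,"tx": 0.005,"ty": -0.002,"tz": 0,"wx": 0,"wy": 0,"wz": 7},
    {"fingers": -1,"tx": 0.0075,"ty": -0.002,"tz": 0,"wx": 0,"wy": 0,"wz": 10},
    {"fingers": -1,"tx": 0.009,"ty": -0.002,"tz": 0,"wx": 0,"wy": 0,"wz": 12},
    {"fingers": -1,"tx": 0.009,"ty": -0.002,"tz": 0,"wx": 0,"wy": 0,"wz": 12},
    {"fingers": 0.1,"tx": 0.009,"ty": -0.002,"tz": 0,"wx": 0,"wy": 0,"wz": 12},
    {"fingers": 0.1,"tx": 0.009,"ty": -0.002,"tz": 0,"wx": 0,"wy": 0,"wz": 12},
    {"fingers": 0.1,"tx": 0.009,"ty": -0.002,"tz": 0,"wx": 0,"wy": 0,"wz": 12},
    {"fingers": 0.1,"tx": 0.009,"ty": -0.002,"tz": 0,"wx": 0,"wy": 0,"wz": 12},
    {"fingers": 0.1,"tx": 0.009,"ty": -0.002,"tz": 0,"wx": 0,"wy": 0,"wz": 12},
  ],
)

```text
clock: 7.4
ee_pos: [0.5347, 0.0454, 0.2286]
ee_rot: [-1.572, 0.353, 0.657]
contact_force: [0.1, -0.0, -0.3]
finger_gap: 0.0476
```

```bash
python3 - <<'E'
from h import *
o,p,r=cur(); print(RC.inv().apply(p-C0),o["finger_gap"],o["contact_force"],o["joint_positions"].round(2)); print((Rt(0).inv()*r).as_rotvec())
l=lidangle(); print(l[:3])
E
```

```text
[-0.03149242 -0.00052981  0.22857688] 0.04757081841052366 [ 0.07350138 -0.00179526 -0.32453482] [ 0.35  0.83 -0.87  1.42  0.42  1.79 -0.38]
[-0.00176324  0.00157014  0.64191212]
(3197, array([52.6, 58.1, 83.2]), np.float64(0.32))
```

Emit:
send_rows(
  motion=[
    {"fingers": 0.1,"tx": 0,"ty": -0.015,"tz": 0,"wx": 0,"wy": 0,"wz": 0},
    {"fingers": 0.1,"tx": 0,"ty": -0.035,"tz": 0,"wx": 0,"wy": 0,"wz": 0},
    {"fingers": 0.1,"tx": 0,"ty": -0.06,"tz": 0,"wx": 0,"wy": 0,"wz": 0},
    {"fingers": 0.4,"tx": 0,"ty": -0.085,"tz": 0,"wx": 0,"wy": 0,"wz": 0},
    {"fingers": 0.8,"tx": -0.02,"ty": -0.11,"tz": 0,"wx": 0,"wy": 0,"wz": 0},
    {"fingers": 1,"tx": -0.04,"ty": -0.11,"tz": 0,"wx": 0,"wy": 0,"wz": 0},
    {"fingers": 1,"tx": -0.04,"ty": -0.11,"tz": 0,"wx": 0,"wy": 0,"wz": 0},
  ],
)

```text
clock: 8.15
ee_pos: [0.5571, 0.0512, 0.3254]
ee_rot: [-1.577, 0.33, 0.638]
contact_force: [0.4, 0.3, 0.3]
finger_gap: 0.0805
```

```bash
python3 - <<'E'
from h import *
o,p,r=cur(); print(RC.inv().apply(p-C0),o["contact_force"],o["joint_positions"].round(2)); print((Rt(0).inv()*r).as_rotvec())
l=lidangle(); print(l[:3]); s=l[3]
cv2.imwrite("pics/s4.png",s["color"][150:400,200:500])
C=cloud(s); L=RC.inv().apply((C-C0).reshape(-1,3)).reshape(C.shape)
hsv=cv2.cvtColor(s["color"],cv2.COLOR_BGR2HSV); h,sa=hsv[...,0].astype(int),hsv[...,1]
m=((h<8)|(h>172))&(sa>120)&(L[...,1]<-.07)&(L[...,1]>-.15)&(L[...,2]>.13)&(L[...,2]<.28)&(abs(L[...,0])<.12)
q=L[m][:,[0,2]]; c=np.median(q,0); k=np.polyfit(q[:,0],q[:,1],1); k=np.polyfit(*q[abs(np.polyval(k,q[:,0])-q[:,1])<.008].T,1)
print(len(q),c,"slope ang",np.arctan(-k[0])); print(q[q[:,1].argmax()])
E
```

```text
[-0.00840515  0.00069289  0.32541858] [0.36682989 0.34993039 0.3479711 ] [-0.36  0.6   0.32  1.33 -0.09  1.84  0.17]
[-0.00435706 -0.0007401   0.61540972]
(4215, array([52.4, 57.2, 80.7]), np.float64(0.378))
860 [0.01580263 0.19595715] slope ang 0.8299538560032549
[-0.02112047  0.23681636]
```

View pics/s4.png

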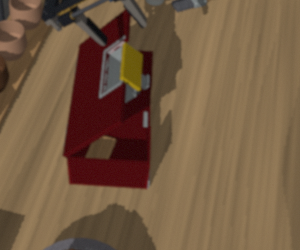

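The paddle at crop (132,67) looks flush with the lid's front edge, and the lid is resting at about 0.84 rad with the fingers off it. Next I'll check the paddle angle numerically and plan the edge pinch on the right side.

```bash
python3 - <<'E'
from h import *
s=env.snapshot("side"); C=cloud(s); L=RC.inv().apply((C-C0).reshape(-1,3)).reshape(C.shape)
hsv=cv2.cvtColor(s["color"],cv2.COLOR_BGR2HSV); h,sa,v=hsv[...,0].astype(int),hsv[...,1],hsv[...,2]
m=(h>20)&(h<35)&(sa>150)&(v>60)&(abs(L[...,1])<.06)&(L[...,2]<.3)&(L[...,2]>.15)&(abs(L[...,0])<.2)
A=.84; hh=np.array([.085,0,.1005]); q=R.from_euler('y',-A).apply(L[m]-hh)+hh
print(len(q),np.percentile(q,[2,25,50,75,98],axis=0).round(4)[:,[0,2]])
t=A-np.pi/2
def e(y,ins=.010): return W(lidpt([-.085+ins,y,.1065],A))
P=[(W([-.09,-.12,.36]),Rt(0.1)),(W([-.10,-.23,.32]),Rt(-.4)),(e(-.23),Rt(t)),(e(-.11),Rt(t))]
for q,_ in P: print(q.round(3))
rows(P,1)
E
```

```text
761 [[-0.0865  0.0628]
 [-0.0847  0.0763]
 [-0.0839  0.0893]
 [-0.083   0.103 ]
 [-0.0787  0.1131]]
[ 0.501 -0.083  0.36 ]
[ 0.513 -0.193  0.32 ]
[ 0.594 -0.177  0.224]
[ 0.57  -0.059  0.224]
{"fingers": 1, "tx": -0.0838, "ty": 0.0242, "tz": -0.1193, "wx": 0.6, "wy": -0.2, "wz": -28.9},
{"fingers": 1, "tx": -0.0686, "ty": 0.0637, "tz": -0.2289, "wx": 0.6, "wy": -0.1, "wz": -57.6},
{"fingers": 1, "tx": 0.0542, "ty": 0.096, "tz": -0.2279, "wx": 0.6, "wy": 0.0, "wz": -76.5},
{"fingers": 1, "tx": 0.0534, "ty": 0.095, "tz": -0.1079, "wx": 0.6, "wy": 0.0, "wz": -76.5},
```

Yellow points at constant depth along the lid's front confirm the paddle is home. Moving to beside the right edge.

Emit:
send_rows(
  motion=[
    {"fingers": 1,"tx": -0.021,"ty": 0.006,"tz": -0.03,"wx": 0,"wy": 0,"wz": -7},
    {"fingers": 1,"tx": -0.042,"ty": 0.012,"tz": -0.06,"wx": 0,"wy": 0,"wz": -14.5},
    {"fingers": 1,"tx": -0.063,"ty": 0.018,"tz": -0.09,"wx": 0.5,"wy": 0,"wz": -22},
    {"fingers": 1,"tx": -0.084,"ty": 0.024,"tz": -0.12,"wx": 0.5,"wy": 0,"wz": -29},
    {"fingers": 1,"tx": -0.08,"ty": 0.034,"tz": -0.147,"wx": 0.5,"wy": 0,"wz": -36},
    {"fingers": 1,"tx": -0.076,"ty": 0.044,"tz": -0.175,"wx": 0.5,"wy": 0,"wz": -43},
    {"fingers": 1,"tx": -0.072,"ty": 0.054,"tz": -0.202,"wx": 0.5,"wy": 0,"wz": -50},
    {"fingers": 1,"tx": -0.069,"ty": 0.064,"tz": -0.229,"wx": 0.5,"wy": 0,"wz": -57.5},
    {"fingers": 1,"tx": -0.069,"ty": 0.064,"tz": -0.229,"wx": 0.5,"wy": 0,"wz": -57.5},
    {"fingers": 1,"tx": -0.069,"ty": 0.064,"tz": -0.229,"wx": 0.5,"wy": 0,"wz": -57.5},
  ],
)

```text
clock: 9.25
ee_pos: [0.5122, -0.1933, 0.3198]
ee_rot: [-1.505, -0.462, -0.157]
contact_force: [0.2, 0.8, 0.2]
finger_gap: 0.092
```

```bash
python3 - <<'E'
from h import *
o,p,r=cur(); print(RC.inv().apply(p-C0),o["contact_force"],o["joint_positions"].round(2)); print((Rt(0).inv()*r).as_rotvec())
A=.84;t=A-np.pi/2
def e(y,ins=.010): return W(lidpt([-.085+ins,y,.1065],A))
P=lerp(e(-.23),Rt(t),6)+[(e(-.11),Rt(t))]
rows(P,1)
E
```

```text
[-0.10116097 -0.22996731  0.31978388] [0.24400938 0.8476557  0.1861446 ] [-0.03  0.04  0.47  2.02 -0.36  0.79  0.86]
[-0.00140043  0.00254149 -0.39737622]
{"fingers": 1, "tx": 0.0067, "ty": 0.0202, "tz": 0.0, "wx": 0.0, "wy": -0.0, "wz": -3.2},
{"fingers": 1, "tx": 0.0134, "ty": 0.0404, "tz": 0.0001, "wx": 0.0, "wy": -0.0, "wz": -6.4},
{"fingers": 1, "tx": 0.02, "ty": 0.0605, "tz": 0.0001, "wx": 0.1, "wy": -0.1, "wz": -9.6},
{"fingers": 1, "tx": 0.0267, "ty": 0.0807, "tz": 0.0002, "wx": 0.1, "wy": -0.1, "wz": -12.7},
{"fingers": 1, "tx": 0.0334, "ty": 0.1009, "tz": 0.0002, "wx": 0.1, "wy": -0.1, "wz": -15.9},
{"fingers": 1, "tx": 0.0401, "ty": 0.1211, "tz": 0.0003, "wx": 0.1, "wy": -0.1, "wz": -19.1},
{"fingers": 1, "tx": 0.0398, "ty": 0.1209, "tz": 0.1203, "wx": 0.1, "wy": -0.1, "wz": -19.1},
```

Emit:
send_rows(
  motion=[
    {"fingers": 1,"tx": 0.0065,"ty": 0.02,"tz": 0,"wx": 0,"wy": 0,"wz": -3.2},
    {"fingers": 1,"tx": 0.0135,"ty": 0.04,"tz": 0,"wx": 0,"wy": 0,"wz": -6.4},
    {"fingers": 1,"tx": 0.02,"ty": 0.0605,"tz": 0,"wx": 0,"wy": 0,"wz": -9.6},
    {"fingers": 1,"tx": 0.0265,"ty": 0.08,"tz": 0,"wx": 0,"wy": 0,"wz": -12.7},
    {"fingers": 1,"tx": 0.0335,"ty": 0.101,"tz": 0,"wx": 0,"wy": 0,"wz": -15.9},
    {"fingers": 1,"tx": 0.04,"ty": 0.121,"tz": 0,"wx": 0,"wy": 0,"wz": -19.1},
    {"fingers": 1,"tx": 0.04,"ty": 0.121,"tz": 0,"wx": 0,"wy": 0,"wz": -19.1},
    {"fingers": 1,"tx": 0.04,"ty": 0.121,"tz": 0,"wx": 0,"wy": 0,"wz": -19.1},
  ],
)

```text
clock: 10.05
ee_pos: [0.5961, -0.1732, 0.2233]
ee_rot: [-1.413, -0.714, -0.414]
contact_force: [0.5, 0.2, 0.5]
finger_gap: 0.0918
```

```bash
python3 - <<'E'
from h import *
o,p,r=cur(); print(RC.inv().apply(p-C0),o["contact_force"],o["joint_positions"].round(2)); print((Rt(0).inv()*r).as_rotvec())
A=.84;t=A-np.pi/2
rows([(W(lidpt([-.075,-.11,.1065],A)),Rt(t))],1)
s=env.snapshot("wrist"); cv2.imwrite("pics/w2.png",s["color"])
E
```

```text
[-0.01496088 -0.22693753  0.22333452] [0.46761617 0.19598607 0.47312516] [ 0.6   0.27 -0.2   2.15 -1.29  0.37  1.79]
[ 0.00340841 -0.00206015 -0.73217047]
{"fingers": 1, "tx": -0.0015, "ty": -0.0014, "tz": 0.1169, "wx": -0.2, "wy": 0.0, "wz": 0.1},
```

View pics/w2.png

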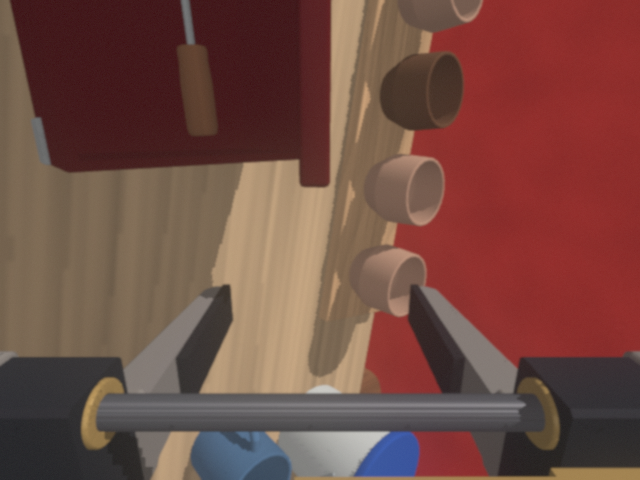

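The lid plate shows edge-on at column 315, centred between the fingers (230 and 410). Slide in and pinch.

Emit:
send_rows(
  motion=[
    {"fingers": 1,"tx": -0.0005,"ty": 0,"tz": 0.02,"wx": 0,"wy": 0,"wz": 0},
    {"fingers": 1,"tx": -0.001,"ty": -0.001,"tz": 0.045,"wx": 0,"wy": 0,"wz": 0},
    {"fingers": 1,"tx": -0.0015,"ty": -0.0015,"tz": 0.07,"wx": 0,"wy": 0,"wz": 0},
    {"fingers": 1,"tx": -0.0015,"ty": -0.0015,"tz": 0.095,"wx": 0,"wy": 0,"wz": 0},
    {"fingers": 1,"tx": -0.0015,"ty": -0.0015,"tz": 0.117,"wx": 0,"wy": 0,"wz": 0},
    {"fingers": 0.3,"tx": -0.0015,"ty": -0.0015,"tz": 0.117,"wx": 0,"wy": 0,"wz": 0},
    {"fingers": -0.2,"tx": -0.0015,"ty": -0.0015,"tz": 0.117,"wx": 0,"wy": 0,"wz": 0},
    {"fingers": -0.5,"tx": -0.0015,"ty": -0.0015,"tz": 0.117,"wx": 0,"wy": 0,"wz": 0},
    {"fingers": -0.6,"tx": -0.0015,"ty": -0.0015,"tz": 0.117,"wx": 0,"wy": 0,"wz": 0},
    {"fingers": -0.6,"tx": -0.0015,"ty": -0.0015,"tz": 0.117,"wx": 0,"wy": 0,"wz": 0},
  ],
  force=20,
)

```text
clock: 11.1
ee_pos: [0.5708, -0.062, 0.2288]
ee_rot: [-1.412, -0.708, -0.41]
contact_force: [-0.3, 0.5, 0.9]
finger_gap: 0.0542
```

```bash
python3 - <<'E'
from h import *
o,p,r=cur(); print(RC.inv().apply(p-C0),o["finger_gap"],o["contact_force"],o["joint_positions"].round(2)); print((Rt(0).inv()*r).as_rotvec())
rows([(W(lidpt([-.075,-.11,.1065],A)),Rt(A-np.pi/2)) for A in (.84,.92,1.0,1.08,1.16,1.24,1.32,1.4,1.48,1.56)],-1)
s=env.snapshot("wrist"); cv2.imwrite("pics/w3.png",s["color"])
E
```

```text
[-0.01759063 -0.11295577  0.2287923 ] 0.05417692142471177 [-0.28960386  0.45904865  0.92436224] [ 0.78  0.21 -0.64  2.26 -1.29  0.15  1.64]
[ 0.00722198 -0.00092943 -0.72544452]
{"fingers": -1, "tx": -0.0032, "ty": 0.004, "tz": 0.0029, "wx": -0.4, "wy": -0.1, "wz": -0.3},
{"fingers": -1, "tx": 0.0096, "ty": 0.005, "tz": 0.0029, "wx": -0.4, "wy": -0.1, "wz": 4.3},
{"fingers": -1, "tx": 0.0222, "ty": 0.0069, "tz": 0.0029, "wx": -0.4, "wy": -0.1, "wz": 8.9},
{"fingers": -1, "tx": 0.0347, "ty": 0.0099, "tz": 0.0029, "wx": -0.4, "wy": -0.0, "wz": 13.4},
{"fingers": -1, "tx": 0.0469, "ty": 0.0138, "tz": 0.0029, "wx": -0.4, "wy": -0.0, "wz": 18.0},
{"fingers": -1, "tx": 0.0587, "ty": 0.0187, "tz": 0.0029, "wx": -0.4, "wy": -0.0, "wz": 22.6},
{"fingers": -1, "tx": 0.0701, "ty": 0.0245, "tz": 0.0029, "wx": -0.4, "wy": 0.0, "wz": 27.2},
{"fingers": -1, "tx": 0.081, "ty": 0.0312, "tz": 0.0029, "wx": -0.4, "wy": 0.0, "wz": 31.8},
{"fingers": -1, "tx": 0.0913, "ty": 0.0388, "tz": 0.0028, "wx": -0.4, "wy": 0.0, "wz": 36.4},
{"fingers": -1, "tx": 0.101, "ty": 0.0472, "tz": 0.0028, "wx": -0.4, "wy": 0.1, "wz": 40.9},
```

View pics/w3.png

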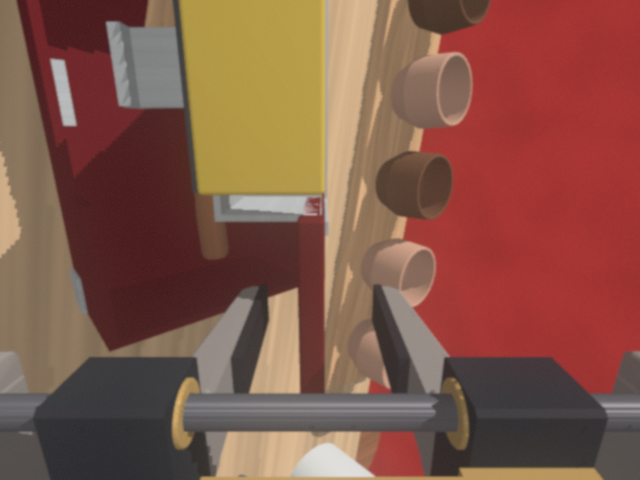

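Plate (column ~312) lies between the fingers (265 and 375). Close and start swinging.

Emit:
send_rows(
  motion=[
    {"fingers": -1,"tx": -0.002,"ty": 0.001,"tz": 0,"wx": 0,"wy": 0,"wz": 0},
    {"fingers": -1,"tx": -0.002,"ty": 0.001,"tz": 0,"wx": 0,"wy": 0,"wz": 0},
    {"fingers": -1,"tx": -0.002,"ty": 0.001,"tz": 0,"wx": 0,"wy": 0,"wz": 0},
    {"fingers": -1,"tx": -0.002,"ty": 0.001,"tz": 0,"wx": 0,"wy": 0,"wz": 0},
    {"fingers": -1,"tx": -0.002,"ty": 0.001,"tz": 0,"wx": 0,"wy": 0,"wz": 0},
    {"fingers": -1,"tx": 0.004,"ty": 0.001,"tz": 0,"wx": 0,"wy": 0,"wz": 2},
    {"fingers": -1,"tx": 0.0095,"ty": 0.002,"tz": 0,"wx": 0,"wy": 0,"wz": 4},
    {"fingers": -1,"tx": 0.016,"ty": 0.003,"tz": 0,"wx": 0,"wy": 0,"wz": 6.5},
    {"fingers": -1,"tx": 0.022,"ty": 0.004,"tz": 0,"wx": 0,"wy": 0,"wz": 9},
    {"fingers": -1,"tx": 0.022,"ty": 0.004,"tz": 0,"wx": 0,"wy": 0,"wz": 9},
  ],
  force=25,
)

```text
clock: 12.15
ee_pos: [0.5907, -0.0581, 0.242]
ee_rot: [-1.458, -0.595, -0.286]
contact_force: [-5.9, -3.4, 9.3]
finger_gap: 0.0118
```

```bash
python3 - <<'E'
from h import *
o,p,r=cur(); q=RC.inv().apply(p-C0); print(q,o["finger_gap"],o["contact_force"],o["joint_positions"].round(2)); print((Rt(0).inv()*r).as_rotvec())
d=q-[.085,0,.1005]; print("lid polar",np.arctan2(d[2],-d[0])-np.arctan2(.006,.164), np.hypot(d[0],d[2]))
rows([(W(lidpt([-.079,q[1],.1065],A)),Rt(A-np.pi/2)) for A in (1.0,1.08,1.16,1.24,1.32,1.4,1.48,1.54)],-1)
E
```

```text
[ 0.00274071 -0.1131608   0.24202777] 0.011814185914129777 [-5.85308885 -3.42179977  9.27501333] [ 0.25  0.17 -0.12  2.13 -0.51  0.34  0.78]
[ 0.00465049 -0.00413855 -0.56966199]
lid polar 1.00772830764556 0.1636969836120335
{"fingers": -1, "tx": -0.0012, "ty": -0.0005, "tz": 0.0, "wx": -0.3, "wy": 0.2, "wz": -0.1},
{"fingers": -1, "tx": 0.0118, "ty": 0.0005, "tz": -0.0, "wx": -0.3, "wy": 0.2, "wz": 4.5},
{"fingers": -1, "tx": 0.0248, "ty": 0.0026, "tz": -0.0001, "wx": -0.3, "wy": 0.2, "wz": 9.1},
{"fingers": -1, "tx": 0.0376, "ty": 0.0056, "tz": -0.0001, "wx": -0.3, "wy": 0.2, "wz": 13.7},
{"fingers": -1, "tx": 0.05, "ty": 0.0097, "tz": -0.0002, "wx": -0.3, "wy": 0.2, "wz": 18.3},
{"fingers": -1, "tx": 0.0622, "ty": 0.0147, "tz": -0.0002, "wx": -0.3, "wy": 0.2, "wz": 22.9},
{"fingers": -1, "tx": 0.0738, "ty": 0.0208, "tz": -0.0003, "wx": -0.3, "wy": 0.2, "wz": 27.4},
{"fingers": -1, "tx": 0.0822, "ty": 0.0259, "tz": -0.0004, "wx": -0.3, "wy": 0.2, "wz": 30.9},
```

Emit:
send_rows(
  motion=[
    {"fingers": -1,"tx": 0.006,"ty": 0,"tz": 0,"wx": 0,"wy": 0,"wz": 2.3},
    {"fingers": -1,"tx": 0.012,"ty": 0.0005,"tz": 0,"wx": 0,"wy": 0,"wz": 4.5},
    {"fingers": -1,"tx": 0.0185,"ty": 0.0015,"tz": 0,"wx": 0,"wy": 0,"wz": 6.8},
    {"fingers": -1,"tx": 0.025,"ty": 0.0025,"tz": 0,"wx": 0,"wy": 0,"wz": 9.1},
    {"fingers": -1,"tx": 0.0375,"ty": 0.0055,"tz": 0,"wx": 0,"wy": 0,"wz": 13.7},
    {"fingers": -1,"tx": 0.05,"ty": 0.0095,"tz": 0,"wx": 0,"wy": 0,"wz": 18.3},
    {"fingers": -1,"tx": 0.062,"ty": 0.0145,"tz": 0,"wx": 0,"wy": 0,"wz": 22.9},
    {"fingers": -1,"tx": 0.074,"ty": 0.021,"tz": 0,"wx": 0,"wy": 0,"wz": 27.4},
    {"fingers": -1,"tx": 0.08,"ty": 0.0245,"tz": 0,"wx": 0,"wy": 0,"wz": 30},
    {"fingers": -1,"tx": 0.085,"ty": 0.0275,"tz": 0,"wx": 0,"wy": 0,"wz": 32},
    {"fingers": -1,"tx": 0.085,"ty": 0.0275,"tz": 0,"wx": 0,"wy": 0,"wz": 32},
    {"fingers": -1,"tx": 0.085,"ty": 0.0275,"tz": 0,"wx": 0,"wy": 0,"wz": 32},
  ],
)

```text
clock: 13.35
ee_pos: [0.6757, -0.0408, 0.264]
ee_rot: [-1.559, -0.171, 0.152]
contact_force: [2.7, -0.4, -1.7]
finger_gap: 0.0117
```

```bash
python3 - <<'E'
from h import *
o,p,r=cur(); q=RC.inv().apply(p-C0); print(q,o["finger_gap"],o["contact_force"],o["joint_positions"].round(2)); print((Rt(0).inv()*r).as_rotvec())
d=q-[.085,0,.1005]; print("lid polar",np.arctan2(d[2],-d[0])-np.arctan2(.006,.164), np.hypot(d[0],d[2]))
E
```

```text
[ 0.08949805 -0.11309288  0.26399776] 0.011712197390353557 [ 2.7318594  -0.35792634 -1.70031224] [-0.04  0.48  0.08  1.51 -0.05  1.14  0.25]
[ 0.00441051 -0.00545306 -0.01265823]
lid polar 1.5617317448597567 0.16355962426602214
```

Emit:
send_rows(
  motion=[
    {"fingers": 0,"tx": 0,"ty": 0,"tz": 0,"wx": 0,"wy": 0,"wz": 0},
    {"fingers": 0,"tx": 0,"ty": 0,"tz": 0,"wx": 0,"wy": 0,"wz": 0},
    {"fingers": 0,"tx": 0,"ty": 0,"tz": 0,"wx": 0,"wy": 0,"wz": 0},
    {"fingers": 0,"tx": 0,"ty": 0,"tz": 0,"wx": 0,"wy": 0,"wz": 0},
    {"fingers": 0,"tx": 0,"ty": -0.02,"tz": 0,"wx": 0,"wy": 0,"wz": 0},
    {"fingers": 0,"tx": 0,"ty": -0.045,"tz": 0,"wx": 0,"wy": 0,"wz": 0},
    {"fingers": 0,"tx": 0,"ty": -0.075,"tz": 0,"wx": 0,"wy": 0,"wz": 0},
    {"fingers": 0,"tx": 0,"ty": -0.1,"tz": 0,"wx": 0,"wy": 0,"wz": 0},
    {"fingers": 0,"tx": -0.03,"ty": -0.11,"tz": 0,"wx": 0,"wy": 0,"wz": 0},
    {"fingers": 0,"tx": -0.06,"ty": -0.11,"tz": 0,"wx": 0,"wy": 0,"wz": 0},
    {"fingers": 0,"tx": -0.06,"ty": -0.11,"tz": 0,"wx": 0,"wy": 0,"wz": 0},
    {"fingers": 0,"tx": -0.06,"ty": -0.11,"tz": 0,"wx": 0,"wy": 0,"wz": 0},
  ],
)

```text
clock: 14.55
ee_pos: [0.6157, -0.0536, 0.3739]
ee_rot: [-1.559, -0.172, 0.151]
contact_force: [-0.3, 0.7, -0.0]
finger_gap: 0.0462
```

```bash
python3 - <<'E'
from h import *
o,p,r=cur(); print(RC.inv().apply(p-C0),o["finger_gap"],o["contact_force"])
a=env.snapshot("scene"); s=env.snapshot("side"); cv2.imwrite("pics/end.png",np.hstack([a["color"][100:400,100:500],s["color"][60:360,150:500]]))
for s in (a,s):
    C=cloud(s); L=RC.inv().apply((C-C0).reshape(-1,3)).reshape(C.shape)
    hsv=cv2.cvtColor(s["color"],cv2.COLOR_BGR2HSV); h,sa,v=hsv[...,0].astype(int),hsv[...,1],hsv[...,2]
    near=(abs(L[...,1])<.155)&(abs(L[...,0])<.25)
    m=near&((h<8)|(h>172))&(sa>120)&(L[...,2]>.13)&(L[...,2]<.255)&(L[...,0]>.03)
    q=L[m]; k=np.polyfit(q[:,2],q[:,0],1); i=abs(np.polyval(k,q[:,2])-q[:,0])<.008; k=np.polyfit(q[i,2],q[i,0],1); print("lid",len(q),i.sum(),np.pi/2+np.arctan(k[0]))
    m=near&(h>20)&(h<35)&(sa>150)&(v>60)&(L[...,2]>.15)&(L[...,2]<.3)
    if m.sum(): print("pad",m.sum(),np.percentile(L[m],[5,50,95],axis=0).round(4))
E
```

```text
[ 0.02810689 -0.113735    0.37393164] 0.0461868490212332 [-0.26919911  0.71280536 -0.00870159]
lid 2254 2253 1.565640461174356
pad 605 [[ 0.0478 -0.0512  0.2663]
 [ 0.0731 -0.0058  0.2704]
 [ 0.0951  0.0407  0.2735]]
lid 422 422 1.5643736071815302
pad 998 [[ 0.0458 -0.0439  0.2658]
 [ 0.0695  0.0051  0.27  ]
 [ 0.0934  0.0482  0.2724]]
```

View pics/end.png

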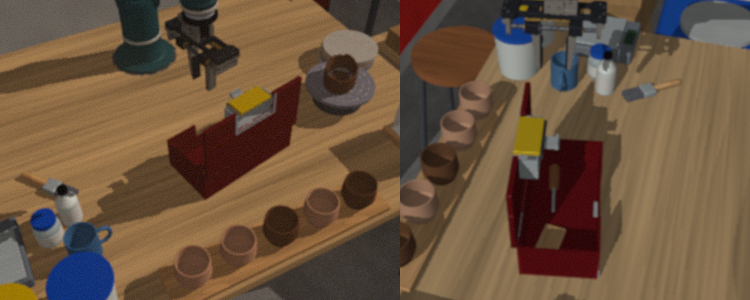

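The lid stands upright at 1.565 rad in both views, with the paddle flush on top at (250,100). The gripper is clear and the other items are undisturbed.

```bash
python3 -c "
from station import env
print(env.job_done())"
```

```text
the job is handed in; nothing more can be done
None
```

The chest is open with its lid standing upright, and I handed the job in at about 14.6 s. No verdict came back.

- **First lift:** I pinched the paddle from above and pulled it to about 0.41 rad, just short of the 0.45 I aimed for because joint 6 was near its limit. I then raised the lid to about 0.84 rad and let go. The camera showed the paddle back home and the lid resting there.
- **Second swing:** I pinched the lid's front edge on the right, swung it upright, released it and backed the gripper off.

**Last checks:**
- The lid measured 1.564 and 1.566 rad from the two cameras.
- The paddle was home, and the contact force reading was noise level (about 0.7 N, no contact visible).
- The dish, jar, mug, bottle, brush, rib and trimmer looked undisturbed in the final pictures; I did not measure their positions.

On the approach to the edge, joints 5 and 6 were at their limits and the tool stopped about 5 mm short. The grip still held. The first move call was refused because rows were missing keys, and nothing moved.

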